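# Slide the chisel crate home and bar it in

## Robot

A 7-joint arm with a two-finger parallel gripper is mounted at the origin on the work surface. World frame = base frame: x ahead of the robot, y to its left, z up, the work surface at z = 0. Lengths are in m, angles in rad, forces in N, time in s.
With the tool pointing down it reaches from about 0.4 to 0.875 m from the base axis. Payload 6.5 kg.
Tool frame: the origin (TCP) lies between the finger pads; the fingertips stand 8 mm ahead of it and the grasp point (between the pads) lies 11 mm behind it; z points along the fingers, y is the line along which they close (so a half turn about z gives the same grasp; the last joint's range is limited). The gripper opens to 85 mm and grips with 20 to 120 N. Pads are 22 mm wide; open, the fingers measure 114 mm over their backs; the gripper's body (76 mm by 85 mm) begins 54 mm behind the grasp point. The pads swing forward as they close: fully open they stand 13 mm farther back than shut.
Start: joints at [1.178, 0.536, -0.004, 1.538, 0.003, 1.067, -0.071], TCP at [0.209, -0.616, 0.212] pointing down, gripper open.
Joint ranges: [-2.7, 2.7], [-0.37, 2.16], [-1.27, 1.26], [0.24, 2.4], [-1.31, 4.45], [0.19, 1.91], [-2.76, 2.76]. Speed limits (rad/s): [2.39, 2.39, 3.14, 3.14, 3.14, 3.14, 3.14].

## Interface

Orientations are given as a unit quaternion [w, x, y, z].
In Python, from workcell import robot gives the robot as it stands.
- The arm moves only by the shell command python3 -m jog 'ROWS' [FORCE]. ROWS is JSON, a list of rows, each a list of 7 numbers: the shift along the tool's x, y, z in mm, then the turn, a rotation vector about the tool's x, y, z in degrees, then the finger opening in mm, from 0 to 85.4. A call has 1 to 10 rows; each row shifts and turns the commanded pose from where the row before left it, along the tool's axes as they then stand; what a row does not reach is not made up. A row lasts 1/12 s, in which the tool goes at most 41.7 mm and 7.16 degrees, less where a joint would pass 70% of its speed; a pose out of reach is approached as far as the arm can. A call with a gripper value outside its range is refused whole. The fingers move at their own pace and stop on an object; FORCE is the grip in N (left out, the last holds). Time passes only in rows, so rows that do not move let the fingers close. It gives the time, the measured TCP pose, the force, the opening and the grip force at its end, in the units of the state.
- robot.get_state(): the state, without advancing time (a new reading comes with each control period).
- robot.read_camera(name): name is "side" or "top"; returns a dict with "pixels" (420x560x3 uint8, red, green, blue), "mtx" (3x3 intrinsics, pixels), "rvec" (rotation vector, rad) and "tvec" (3), from world to camera coordinates, as OpenCV has them. Camera axes: x right, y down, z forward; pixel columns grow to the right and rows downward; lengths in m; the calibration is good to about 2 mm. A picture is of the moment at which its call begins. There is no depth.
- robot.job_done(): hands the job in; it is judged then, once.
The state is a dict: "t": time; "joints": joint angles; "qd": joint speeds; "effort": joint torques, N m; "eef_pos": TCP position; "ee_rot": TCP orientation; "force": force on the tool from outside, world axes, zero at the start; "ft_torque": the same for the moment, N m; "gripper_width": finger opening in m; "grip_force": force on a finger pad.
Only numpy, scipy, OpenCV 4.12 (cv2) and the standard library are available. Lean on these libraries where they do the work, as an engineer would, in place of code of your own. Each camera call takes 0.05 s, during which the arm holds its last target. There are 200 camera calls.

## Task

Push the tall, heavy chisel crate across the bench into its bay until its back rests against the stop board, pushing so that it slides upright and never tips or leaves the bench. Then push the wooden turn-bar round until it is shut across the front of the crate. Leave all the other tools and boxes where they are.

Things in the scene. Friction and masses are not known exactly. Their poses are not given: they have to be found in the camera images.
- bay: The bay, fixed to the bench: an open-fronted wooden dock without a floor. Origin on the bench, where the middle of the crate's underside stands when home; x points into the bay, away from its mouth, y to its left. Two side rails 40 mm high, inner faces at y = +-71 mm (6 mm clearance each side of the crate), from x = -10 to +46 mm.
- mouth (a point): Middle of the bay's mouth, 52 mm before the bay's origin, 20 mm above the bench. Flared cheeks 40 mm high lead from the rails out to about y = +-98 mm here. Left of the mouth a 40 mm wooden block carries the turn-bar. The mouth faces the right-hand side of the bench (about -y of the world), so the crate is pushed to the left.
- stop (a point): Middle of the face of the stop board (200 mm wide, 60 mm high) at the inner end of the bay, 45 mm beyond the bay's origin, 30 mm above the bench.
- crate: Tall plywood chisel crate, the only tall one: 90 mm deep (its x) x 130 mm wide (its y) x 170 mm high, with chisel handles standing out of it up to 245 mm. Origin at the centre of its underside; x points to its back face, which goes to the stop board. Stands loose before the mouth of the bay, within 15 mm of its centre line, turned up to 0.2 rad from it.
- crate_front (a point): On the flat upright front face of the crate, mid-width, 30 mm above the bench. The crate weighs 1.2 to 1.8 kg and slides under a push of about 5 to 15 N. Pushed low (up to about 45 mm above the bench) it slides; pushed at half its height or above it tips.
- keeper (a joint): Angle of the turn-bar about its upright pin, rad. 0: shut, pointing along the bay's -y across the crate's front, at its end stop. Grows as it opens: at 1.57 it points straight out of the bay (-x), above that outwards to the left. Stays where left; 1 to 3 N turns it at 100 mm from the pin. Shut, it clears the seated crate by 9 mm, so the crate must be home first.
- keeper_pin (a point): The turn-bar's pin axis, at the bar's mid-height, 56 mm above the bench; at x = -68, y = +122 mm in the bay's frame. The bar is dark wood, 28 mm wide, 26 mm high (43 to 69 mm above the bench).
- keeper_end (a point): End of the turn-bar: on its centre line, at its mid-height, 140 mm from the pin.
- plane: Wooden hand plane, 220 x 62 mm, about 120 high, at the left (+y) side of the bench; bystander, to be left where it is. Origin at its underside.
- tin: Steel tin, 70 mm diameter, 55 high, behind the stop board; bystander, to be left where it is. Origin at its underside.
- square: Joiner's square, wooden stock 100 x 22 x 18 mm along its x with a steel blade 140 mm long along its y, towards the robot, at the right (-y); bystander, to be left where it is. Origin at its underside.
- tote: Low empty plywood tray, 150 x 130 x 90 mm, at the right side of the bench; bystander, to be left where it is. Origin at its underside.
- mallet: Wooden mallet, head 90 x 140 x 65 mm, at the left side of the bench; bystander, to be left where it is. Origin at its underside.
- glue: White bottle, 64 mm diameter, 170 high, at the left side; bystander, to be left where it is. Origin at its underside.
- carton: Cardboard carton 110 x 150 x 70 mm, at the far left; bystander, to be left where it is. Origin at its underside.

How it is judged:
By the outcome, as a careful person would: the job done as asked, in the order asked, and still so for the second after the job is handed in, with the robot touching nothing.
It also fails if it takes over 59 s, if anything falls off the work surface, if the arm or the gripper's body presses on something with over 40 N, if the wrist force passes 120 N, or if a joint passes its speed limit or range.

## Working session

There is one attempt and no reset: what is moved stays moved. The work goes in short steps, Python scripts to look and compute and a shell command to move; the robot and the scene stay as the last step left them, time stands still between calls to the robot, and variables do not carry over. Pictures are saved under pics/ and viewed, at most 10 in all, crops included, and the job is handed in when it is done.

```bash
mkdir -p pics; ls
python3 - <<'E'
from workcell import robot
import cv2
s=robot.get_state(); print(s)
for n in("top","side"):
    c=robot.read_camera(n); cv2.imwrite(f"pics/{n}0.png",c["pixels"][:,:,::-1]); print(n,c["mtx"].tolist(),c["rvec"],c["tvec"])
E
```

```text
pics
{'t': 0.0, 'joints': array([ 1.17780623,  0.53719406, -0.00446558,  1.53886858,  0.00263503,
        1.06729669, -0.07123134]), 'qd': array([-3.98346024e-04,  5.73550610e-04,  6.33401823e-04,  5.32455473e-05,
        2.29665664e-03,  7.05478588e-04, -2.22567078e-04]), 'effort': array([ 9.05355828e-04, -5.83419836e+01,  1.04838643e+00, -2.59108114e+01,
        1.22724002e-02,  9.45321081e-03,  4.65293084e-06]), 'eef_pos': array([ 0.2084251 , -0.61497441,  0.21159658]), 'ee_rot': array([-8.53890693e-04,  9.86673755e-01,  1.62708716e-01, -2.14745671e-04]), 'force': array([-0.34390628,  0.13174357,  0.06943058]), 'ft_torque': array([-0.02445065, -0.00200168,  0.01564933]), 'grip_force': 0.0, 'gripper_width': 0.08525103658762324}
top [[397.53750417862693, 0.0, 282.6017907554671], [0.0, 397.53750417862693, 207.2640211268985], [0.0, 0.0, 1.0]] [ 2.20611002 -2.16061816  0.0854726 ] [-0.00824387  0.51796742  1.384166  ]
side [[460.32544409642685, 0.0, 277.81523580885636], [0.0, 460.32544409642685, 199.60189036381055], [0.0, 0.0, 1.0]] [ 2.16648514  0.54422914 -0.25969905] [-0.44125067 -0.06991341  1.74478161]
```

View pics/top0.png

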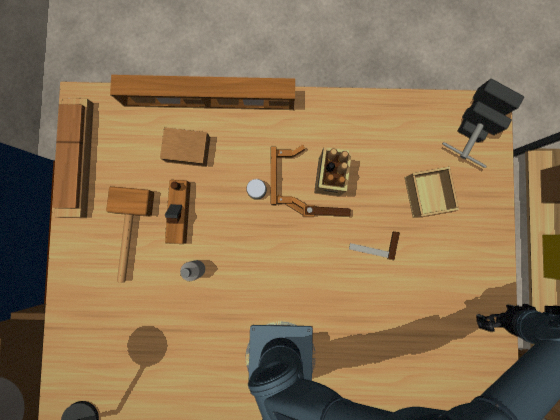

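View pics/side0.png

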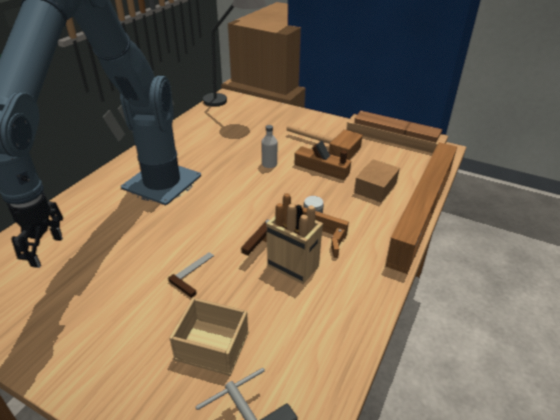

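```bash
cat > h.py <<'E'
import numpy as np, cv2
from workcell import robot
def proj(c,P):
    return cv2.projectPoints(np.float64(P).reshape(-1,1,3),c["rvec"],c["tvec"],c["mtx"],None)[0].reshape(-1,2)
def ray(c,uv,z):
    uv=np.float64(uv).reshape(-1,1,2); d=cv2.undistortPoints(uv,c["mtx"],None).reshape(-1,2)
    R=cv2.Rodrigues(c["rvec"])[0]; o=-R.T@np.ravel(c["tvec"])
    D=np.c_[d,np.ones(len(d))]@R
    z=np.broadcast_to(z,len(D))
    return o+D*((z-o[2])/D[:,2])[:,None]
def crop(n,u,v,w,h,k,f):
    c=robot.read_camera(n); cv2.imwrite(f,cv2.resize(c["pixels"][v:v+h,u:u+w,::-1],None,fx=k,fy=k,interpolation=cv2.INTER_CUBIC)); return c
E
python3 - <<'E'
from h import *
crop("top",245,130,128,96,6.25,"pics/top1.png"); crop("side",225,180,144,108,5.5,"pics/side1.png")
E
```

```text
(no output)
```

View pics/top1.png

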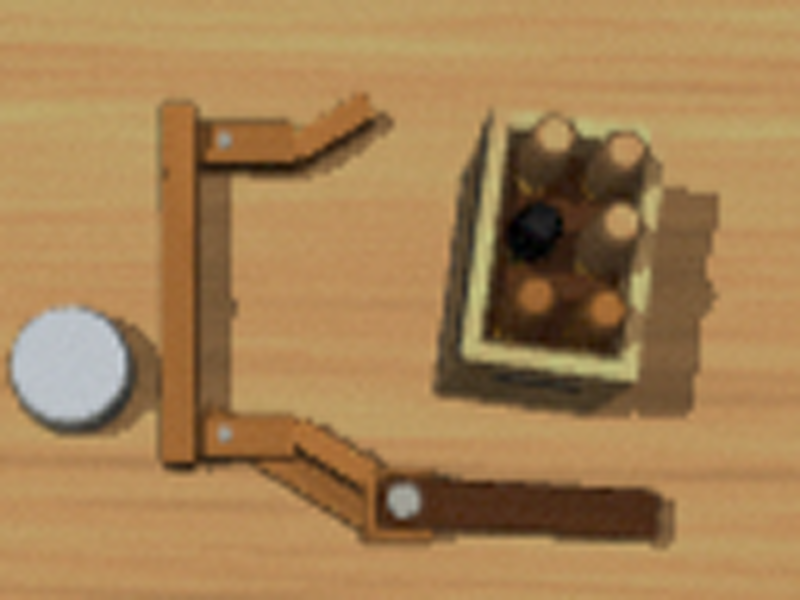

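View pics/side1.png

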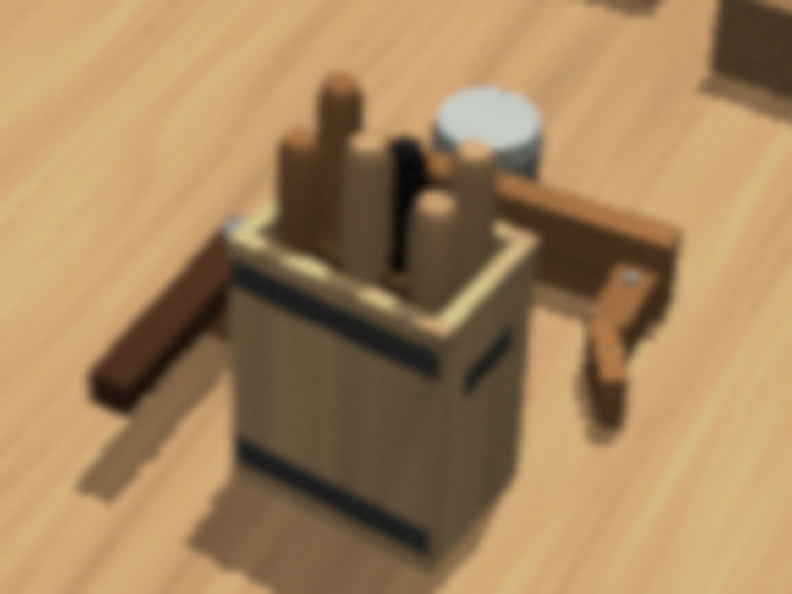

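```bash
cat > m.py <<'E'
from h import *
from scipy.optimize import least_squares
T=robot.read_camera("top");S=robot.read_camera("side")
t=lambda a:(np.float64(a)+.5)/6.25-.5+[245,130]
s=lambda a:(np.float64(a)+.5)/5.5-.5+[225,180]
def W(p,L):
    L=np.float64(L).copy(); c,q=np.cos(p[2]),np.sin(p[2]); 
    return np.c_[p[0]+c*L[:,0]-q*L[:,1],p[1]+q*L[:,0]+c*L[:,1],L[:,2]]
def fit(name,x0,Lt,pt,Ls,ps):
    f=lambda p:np.r_[(proj(T,W(p,Lt))-t(pt)).ravel(),(proj(S,W(p,Ls))-s(ps)).ravel() if len(Ls) else []]
    r=least_squares(f,x0,loss="soft_l1"); print(name,r.x.round(4),r.fun.round(1)); return r.x
H=.17
crate=fit("crate",[.6,-.12,1.5],[[.045,-.065,H],[.045,.065,H],[-.045,.065,H]],[[490,113],[463,358],[635,380]],
 [[-.045,.065,H],[-.045,-.065,H],[.045,-.065,H],[-.045,.065,0],[-.045,-.065,0],[.045,-.065,0]],[[232,235],[440,330],[537,240],[238,470],[430,562],[517,480]])
bay=fit("bay",[.6,.05,1.57],[[.045,-.1,.06],[.045,.1,.06],[-.068,.122,.069]],[[196,103],[195,463],[404,500]],[[.045,-.1,.06]],[[668,243]])
pin,end=W(bay,[[-.068,.122,.069]])[0],ray(T,t([[656,514]]),.069)[0]
print(pin,end,np.hypot(*(end-pin)[:2]))
d=end-pin; print("keeper",np.arctan2(d[1],d[0])-bay[2])  # dir relative to bay
E
python3 m.py
```

```text
crate [ 0.6347 -0.1599  1.4572] [ 0.2 -1.4 -0.7 -0.5 -0.  -0.2 -0.9 -0.2  0.6  0.4 -0.2 -0.9 -1.5 -0.
 -0.1  1.6 -0.2 -1.7]
bay [ 0.6286 -0.0169  1.5943] [-0.1 -0.   0.2 -0.2 -0.1  0.  -0.2 -0. ]
[ 0.50823899 -0.08773839  0.069     ] [ 0.5034789  -0.22565472  0.069     ] 0.1379984583558443
keeper -3.199639661955014
```

```bash
python3 -m jog '[[0,0,-35,0,0,0,60],[0,0,-35,0,0,0,60],[0,0,-35,0,0,0,60],[0,0,-35,0,0,0,60],[36,-13.6,0,0,0,0,60],[36,-13.6,0,0,0,0,60],[36,-13.6,0,0,0,0,60],[36,-13.6,0,0,0,0,60],[36,-13.6,0,0,0,0,60],[36,-13.6,0,0,0,0,60]]'
cat > g.py <<'E'
# g.py: x y z heading_deg tilt_deg -> pose error in tool axes (mm, deg)
from h import *
import sys
from scipy.spatial.transform import Rotation as R
x,y,z,hd,tl=map(float,sys.argv[1:6])
s=robot.get_state(); q=s["ee_rot"]; Rc=R.from_quat([q[1],q[2],q[3],q[0]])
h=np.radians(hd); X0=np.array([np.cos(h),np.sin(h),0]); Z0=np.array([0,0,-1.]); Y0=np.cross(Z0,X0)
Rt=R.from_matrix(np.c_[X0,Y0,Z0])*R.from_euler("y",tl,degrees=True)
d=np.array([x,y,z])-s["eef_pos"]
print("shift",(Rc.inv().apply(d)*1000).round(1),"rotvec",(Rc.inv()*Rt).as_rotvec(degrees=True).round(1),"joints",s["joints"].round(2),"pos",s["eef_pos"].round(4),"F",s["force"].round(1),"t",s["t"])
E
python3 g.py .63 -.28 .35 91.3 40
```

```text
t: 1.13
eef_pos: [0.3881, -0.4676, 0.3526]
ee_rot: [0.0, 0.987, 0.163, 0.0]
force: [-0.1, -1.2, -0.8]
gripper_width: 0.06
grip_force: 0.0
shift [ 289.3 -100.1    2.6] rotvec [ 25.3  34.4 -69.4] joints [ 0.87  0.36 -0.08  1.47  0.03  1.31 -0.47] pos [ 0.3881 -0.4676  0.3526] F [-0.1 -1.2 -0.8] t 1.1333
```

```bash
python3 -m jog '[[0,0,0,0,0,-7.1,60],[0,0,0,0,0,-7.1,60],[0,0,0,0,0,-7.1,60],[0,0,0,0,0,-7.1,60],[0,0,0,0,0,-7.1,60],[0,0,0,0,0,-7.1,60],[0,0,0,0,0,-7.1,60],[0,0,0,0,0,-7.1,60],[0,0,0,0,0,-7.1,60],[0,0,0,0,0,-7.1,60]]'
python3 g.py .63 -.28 .35 91.3 40
```

```text
t: 1.97
eef_pos: [0.3869, -0.4689, 0.3524]
ee_rot: [-0.0, 0.707, 0.708, -0.0]
force: [-0.6, 0.4, 0.2]
gripper_width: 0.0601
grip_force: 0.0
shift [188.6 243.3   2.4] rotvec [ 0.4 40.  -1.2] joints [ 1.02  0.37 -0.3   1.46  0.11  1.32  0.72] pos [ 0.3869 -0.4689  0.3524] F [-0.6  0.4  0.2] t 1.9667
```

```bash
python3 -m jog '[[19,24,0,0,0,0,60],[19,24,0,0,0,0,60],[19,24,0,0,0,0,60],[19,24,0,0,0,0,60],[19,24,0,0,0,0,60],[19,24,0,0,0,0,60],[19,24,0,0,0,0,60],[19,24,0,0,0,0,60],[19,24,0,0,0,0,60],[0,0,0,0,0,0,60]]'
python3 -m jog '[[0,0,0,0,6.7,0,60],[0,0,0,0,6.7,0,60],[0,0,0,0,6.7,0,60],[0,0,0,0,6.7,0,60],[0,0,0,0,6.7,0,60],[0,0,0,0,6.7,0,60],[0,0,0,0,0,-1.2,60],[0,0,0,0,0,0,60]]'
python3 g.py .63 -.28 .03 91.3 40
```

```text
t: 2.8
eef_pos: [0.6085, -0.2916, 0.3518]
ee_rot: [-0.001, 0.706, 0.709, 0.003]
force: [0.4, 1.8, 0.2]
gripper_width: 0.0604
grip_force: 0.0
t: 3.47
eef_pos: [0.603, -0.3007, 0.3496]
ee_rot: [-0.241, 0.659, 0.668, 0.246]
force: [0.1, 1.5, -0.1]
gripper_width: 0.0598
grip_force: 0.0
shift [-191.    23.7  257.4] rotvec [ 1.  -0.2 -0.2] joints [ 0.88  0.84 -0.48  0.93 -0.27  1.77  0.48] pos [ 0.603  -0.3007  0.3496] F [ 0.1  1.5 -0.1] t 3.4667
```

```bash
python3 -m jog '[[-19,2.4,25.7,0,0,0,60],[-19,2.4,25.7,0,0,0,60],[-19,2.4,25.7,0,0,0,60],[-19,2.4,25.7,0,0,0,60],[-19,2.4,25.7,0,0,0,60],[-19,2.4,25.7,0,0,0,60],[0,0,0,0,0,0,60]]'
python3 g.py .63 -.28 .03 91.3 40
```

```text
t: 4.05
eef_pos: [0.6188, -0.2828, 0.1567]
ee_rot: [-0.243, 0.658, 0.67, 0.244]
force: [-1.2, 0.8, -1.4]
gripper_width: 0.0599
grip_force: 0.0
shift [-79.9  10.3  98.4] rotvec [ 0.6 -0.3 -0. ] joints [ 0.86  1.   -0.46  1.09 -0.21  1.49  0.6 ] pos [ 0.6188 -0.2828  0.1567] F [-1.2  0.8 -1.4] t 4.05
```

```bash
python3 -m jog '[[-20,3.5,24.6,0,0,0,60],[-20,3.5,24.6,0,0,0,60],[-20,3.5,24.6,0,0,0,60],[-20,3.5,24.6,0,0,0,60],[0,0,0,0.6,0,0,60],[0,0,0,0,0,0,60]]'
python3 g.py .634 -.25 .03 91.3 40
python3 - <<'E'
from h import *
crop("side",200,170,160,120,5,"pics/side2.png")
E
```

```text
t: 4.55
eef_pos: [0.6372, -0.2825, 0.0366]
ee_rot: [-0.244, 0.657, 0.671, 0.242]
force: [0.8, 0.3, 1.3]
gripper_width: 0.06
grip_force: 0.0
shift [20.6 -2.6 26.1] rotvec [ 0.3 -0.2  0.1] joints [ 0.82  1.16 -0.44  1.05 -0.18  1.38  0.65] pos [ 0.6372 -0.2825  0.0366] F [0.8 0.3 1.3] t 4.55
```

View pics/side2.png

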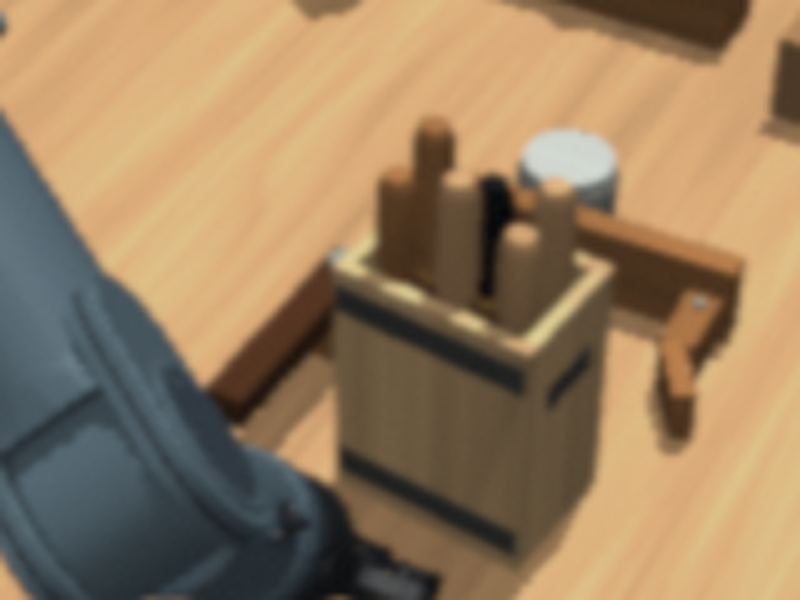

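```bash
python3 -m jog '[[7,-0.9,8.7,0,0,0,60],[7,-0.9,8.7,0,0,0,60],[7,-0.9,8.7,0,0,0,60],[3.8,0,3.2,0,0,0,60],[3.8,0,3.2,0,0,0,60],[3.8,0,3.2,0,0,0,60],[3.8,0,3.2,0,0,0,60]]'
python3 -m jog '[[3.8,0,3.2,0,0,0,60],[3.8,0,3.2,0,0,0,60],[3.8,0,3.2,0,0,0,60],[3.8,0,3.2,0,0,0,60],[3.8,0,3.2,0,0,0,60],[3.8,0,3.2,0,0,0,60],[3.8,0,3.2,0,0,0,60],[3.8,0,3.2,0,0,0,60]]'
python3 g.py .630 -.08 .032 91.3 40
```

```text
t: 5.18
eef_pos: [0.6335, -0.2318, 0.0297]
ee_rot: [-0.242, 0.658, 0.671, 0.243]
force: [-0.2, -0.6, -0.2]
gripper_width: 0.06
grip_force: 0.0
t: 5.85
eef_pos: [0.6337, -0.1962, 0.0281]
ee_rot: [-0.239, 0.66, 0.67, 0.242]
force: [4.1, -9.8, -0.6]
gripper_width: 0.06
grip_force: 4.7
shift [91.9 -2.3 71.3] rotvec [ 0.8  0.3 -0.1] joints [ 0.79  1.09 -0.47  1.26 -0.2   1.2   0.61] pos [ 0.6337 -0.1962  0.0281] F [ 4.1 -9.8 -0.6] t 5.85
```

```bash
python3 -m jog '[[4,0,3.2,0.2,0,0,60],[4,0,3.2,0.2,0,0,60],[4,0,3.2,0.2,0,0,60],[4,0,3.2,0.2,0,0,60],[4,0,3.2,0,0,0,60],[4,0,3.2,0,0,0,60],[4,0,3.2,0,0,0,60],[4,0,3.2,0,0,0,60]]'
python3 g.py .630 -.08 .032 91.3 40
python3 - <<'E'
from h import *
crop("top",245,130,128,96,6.25,"pics/top3.png")
E
```

```text
t: 6.52
eef_pos: [0.6319, -0.1559, 0.0285]
ee_rot: [-0.244, 0.658, 0.672, 0.236]
force: [1.0, -9.6, -1.2]
gripper_width: 0.0602
grip_force: 5.1
shift [60.7 -0.2 45.8] rotvec [-0.1  0.3 -0.1] joints [ 0.75  1.07 -0.48  1.33 -0.21  1.15  0.58] pos [ 0.6319 -0.1559  0.0285] F [ 1.  -9.6 -1.2] t 6.5167
```

View pics/top3.png

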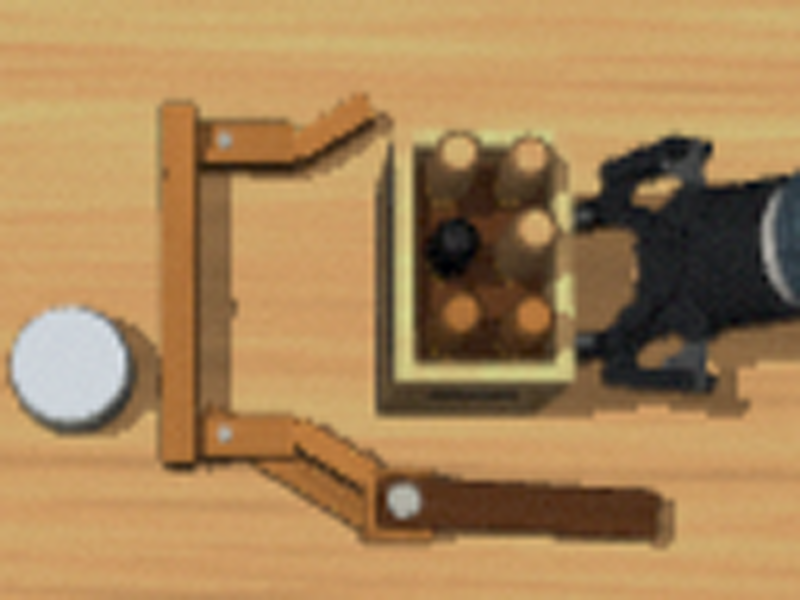

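```bash
sed -i 's/^crate=.*/if 0: pass/; s/^ \[\[-.045,.065,H\],\[-.045,-.065,H\].*//' m.py
cat >> m.py <<'E'
c=fit("crate",[.63,-.1,1.6],[[.045,.065,H],[-.045,.065,H],[.045,-.065,H],[.045,.065,0]],[[393,383],[573,380],[393,130],[378,412]],[],[])
d=c[:2]-bay[:2]; C,Q=np.cos(bay[2]),np.sin(bay[2]); print("in bay",C*d[0]+Q*d[1],-Q*d[0]+C*d[1],c[2]-bay[2])
E
python3 m.py
```

```text
bay [ 0.6286 -0.0169  1.5943] [-0.1 -0.   0.2 -0.2 -0.1  0.  -0.2 -0. ]
[ 0.50823899 -0.08773839  0.069     ] [ 0.5034789  -0.22565472  0.069     ] 0.1379984583558443
keeper -3.199639661955014
crate [ 0.6273 -0.1192  1.5968] [ 0.4 -0.3  0.   0.1 -0.  -0.3 -0.4  0.7]
in bay -0.10229234343860463 0.0037553478657641154 0.002498217561957672
```

```bash
python3 -m jog '[[4,0,3.2,0,0,0,60],[4,0,3.2,0,0,0,60],[4,0,3.2,0,0,0,60],[4,0,3.2,0,0,0,60],[4,0,3.2,0,0,0,60],[4,0,3.2,0,0,0,60],[4,0,3.2,0,0,0,60],[4,0,3.2,0,0,0,60],[4,0,3.2,0,0,0,60],[4,0,3.2,0,0,0,60]]'
python3 g.py .630 -.054 .03 91.3 40
python3 -m jog '[[4,0,3.2,0,0,0,60],[4,0,3.2,0,0,0,60],[4,0,3.2,0,0,0,60],[4,0,3.2,0,0,0,60],[4,0,3.2,0,0,0,60],[4,0,3.2,0,0,0,60]]'
python3 g.py .630 -.054 .03 91.3 40
```

```text
t: 7.5
eef_pos: [0.63, -0.1041, 0.0292]
ee_rot: [-0.245, 0.658, 0.672, 0.236]
force: [-0.4, -8.5, -1.8]
gripper_width: 0.0598
grip_force: 4.5
shift [39.   1.1 31.4] rotvec [-0.2  0.2 -0.1] joints [ 0.72  1.03 -0.5   1.41 -0.23  1.07  0.54] pos [ 0.63   -0.1041  0.0292] F [-0.4 -8.5 -1.8] t 7.5
t: 8.0
eef_pos: [0.6293, -0.0734, 0.03]
ee_rot: [-0.245, 0.658, 0.672, 0.236]
force: [0.6, -9.8, -2.0]
gripper_width: 0.0599
grip_force: 4.6
shift [14.9  1.1 12.4] rotvec [-0.2  0.2 -0.1] joints [ 0.69  1.02 -0.51  1.46 -0.24  1.02  0.52] pos [ 0.6293 -0.0734  0.03  ] F [ 0.6 -9.8 -2. ] t 8.0
```

```bash
python3 -m jog '[[2.3,0,1.9,0,0,0,60],[2.3,0,1.9,0,0,0,60],[2.3,0,1.9,0,0,0,60],[2.3,0,1.9,0,0,0,60],[2.3,0,1.9,0,0,0,60]]'
python3 -m jog '[[1.5,0,1.3,0,0,0,60],[1.5,0,1.3,0,0,0,60]]'
python3 g.py .630 -.054 .03 91.3 40
```

```text
t: 8.42
eef_pos: [0.629, -0.0586, 0.0302]
ee_rot: [-0.245, 0.658, 0.672, 0.236]
force: [-0.4, -9.0, -1.9]
gripper_width: 0.0601
grip_force: 4.6
t: 8.58
eef_pos: [0.6289, -0.0545, 0.0301]
ee_rot: [-0.245, 0.658, 0.672, 0.236]
force: [0.0, -8.5, -2.3]
gripper_width: 0.06
grip_force: 4.6
shift [0.3 1.1 0.4] rotvec [-0.2  0.2 -0.1] joints [ 0.68  1.01 -0.52  1.48 -0.25  0.99  0.51] pos [ 0.6289 -0.0545  0.0301] F [ 0.  -8.5 -2.3] t 8.5833
```

```bash
for i in 1; do python3 -m jog '[[1.2,0,1,0,0,0,60],[1.2,0,1,0,0,0,60]]' | grep -E "eef_pos|force"; python3 -m jog '[[1.2,0,1,0,0,0,60],[1.2,0,1,0,0,0,60]]' | grep -E "eef_pos|force";  done
python3 - <<'E'
from h import *
crop("top",245,130,128,96,6.25,"pics/top4.png")
E
```

```text
eef_pos: [0.6287, -0.0536, 0.0294]
force: [-2.4, -16.9, -1.6]
grip_force: 8.1
eef_pos: [0.6287, -0.0535, 0.0287]
force: [-3.0, -23.0, 0.1]
grip_force: 11.2
```

View pics/top4.png

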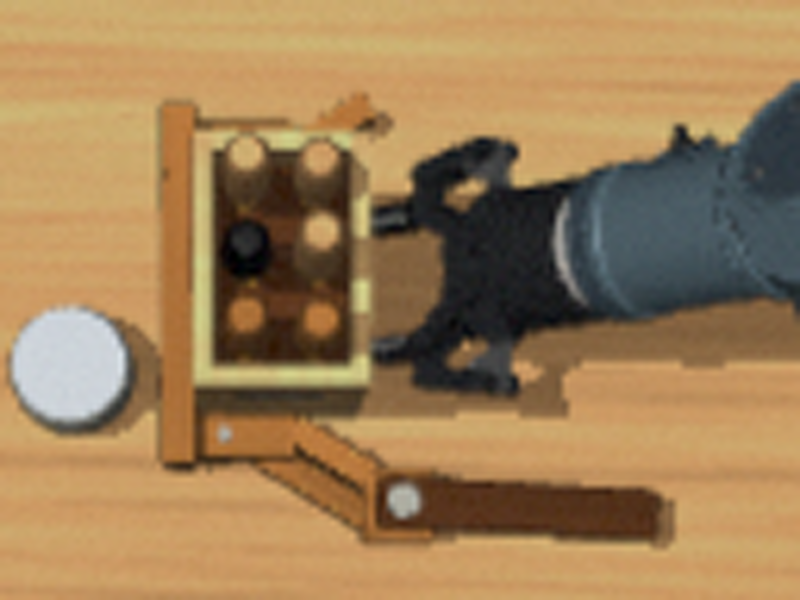

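```bash
python3 -m jog '[[-4,0,-3.2,0,0,0,60],[-8,0,-7,0,0,0,60],[-17,0,-14,0,0,0,60],[-17,0,-14,0,0,0,60],[-17,0,-14,0,0,0,60],[-17,0,-14,0,0,0,60],[-17,0,-14,0,0,0,40],[-17,0,-14,0,0,0,0],[-17,0,-14,0,0,0,0],[-17,0,-14,0,0,0,0]]'
python3 g.py .63 -.29 .15 91.3 40;python3 g.py .46 -.29 .15 91.3 40
```

```text
t: 9.8
eef_pos: [0.6333, -0.2358, 0.03]
ee_rot: [-0.248, 0.655, 0.672, 0.238]
force: [0.9, 0.5, -0.4]
gripper_width: 0.0117
grip_force: 0.0
shift [  36.2   -5.4 -126.6] rotvec [-0.4 -0.3  0. ] joints [ 0.8   1.13 -0.45  1.15 -0.19  1.3   0.62] pos [ 0.6333 -0.2358  0.03  ] F [ 0.9  0.5 -0.4] t 9.8
shift [  39.3 -175.4 -122.9] rotvec [-0.4 -0.3  0. ] joints [ 0.8   1.13 -0.45  1.15 -0.19  1.3   0.62] pos [ 0.6333 -0.2358  0.03  ] F [ 0.9  0.5 -0.4] t 9.8
```

```bash
python3 -m jog '[[9,-1,-31,0,0,0,0],[9,-1,-31,0,0,0,0],[9,-1,-31,0,0,0,0],[9,-1,-31,0,0,0,0],[0.5,-28,0.5,0,0,0,0],[0.5,-28,0.5,0,0,0,0],[0.5,-28,0.5,0,0,0,0],[0.5,-28,0.5,0,0,0,0],[0.5,-28,0.5,0,0,0,0],[0.5,-28,0.5,0,0,0,0]]'
python3 g.py .46 -.20 .055 91.3 40
```

```text
t: 10.63
eef_pos: [0.462, -0.2875, 0.1485]
ee_rot: [-0.248, 0.655, 0.673, 0.238]
force: [0.1, -0.5, -0.0]
gripper_width: 0.0
grip_force: 0.0
shift [  6.5   0.8 127.9] rotvec [-0.4 -0.2  0. ] joints [ 1.06  0.83 -0.47  1.47 -0.19  1.37  0.76] pos [ 0.462  -0.2875  0.1485] F [ 0.1 -0.5 -0. ] t 10.6333
```

```bash
python3 -m jog '[[1.6,0,32,0,0,0,0],[1.6,0,32,0,0,0,0],[1.6,0,32,0,0,0,0],[1.6,0,31,0,0,0,0],[0,0,0,0,0,0,0]]'
python3 - <<'E'
from h import *
s=robot.get_state(); p=np.array([.5082,-.0877]); R=np.array([[0,1,0]]); 
th=np.radians(40);hd=np.radians(91.3)
import math
from scipy.spatial.transform import Rotation as Rr
q=s["ee_rot"];Rc=Rr.from_quat([q[1],q[2],q[3],q[0]])
prev=s["eef_pos"]; print(prev,s["force"])
for k in np.r_[1.629,np.arange(1.5,-.01,-.1),0]:
    a=.0235-k; d=np.array([math.cos(a),math.sin(a)]); n=np.array([-d[1],d[0]])
    t=np.r_[p+.095*d-.029*n,.055]
    print(round(k,2),t.round(3),(Rc.inv().apply(t-prev)*1000).round(1)); prev=t
E
```

```text
t: 11.05
eef_pos: [0.4579, -0.1945, 0.0531]
ee_rot: [-0.253, 0.653, 0.673, 0.238]
force: [0.1, 0.3, 0.2]
gripper_width: 0.0003
grip_force: 0.0
[ 0.45786885 -0.19445855  0.05308676] [0.09382841 0.3348678  0.1980839 ]
1.63 [ 0.476 -0.182  0.055] [10.6 18.4  6.4]
1.5 [ 0.488 -0.185  0.055] [-2.8 12.2 -2.6]
1.4 [ 0.498 -0.187  0.055] [-1.3  9.8 -1.3]
1.3 [ 0.508 -0.187  0.055] [-0.6  9.9 -0.6]
1.2 [ 0.518 -0.187  0.055] [0.2 9.9 0. ]
1.1 [ 0.528 -0.185  0.055] [0.9 9.9 0.7]
1.0 [ 0.537 -0.183  0.055] [1.7 9.7 1.3]
0.9 [ 0.547 -0.179  0.055] [2.4 9.4 1.9]
0.8 [ 0.556 -0.175  0.055] [3.1 9.1 2.5]
0.7 [ 0.564 -0.17   0.055] [3.8 8.6 3.1]
0.6 [ 0.572 -0.164  0.055] [4.4 8.1 3.7]
0.5 [ 0.579 -0.157  0.055] [5.  7.5 4.2]
0.4 [ 0.586 -0.15   0.055] [5.5 6.8 4.7]
0.3 [ 0.592 -0.142  0.055] [6.  6.1 5.1]
0.2 [ 0.597 -0.133  0.055] [6.4 5.2 5.5]
0.1 [ 0.601 -0.124  0.055] [6.8 4.4 5.8]
-0.0 [ 0.604 -0.114  0.055] [7.1 3.5 6. ]
0.0 [ 0.604 -0.114  0.055] [-0. -0. -0.]
```

```bash
python3 -m jog '[[5.5,9,3.5,0,0,0,0],[5.5,9,3.5,0,0,0,0],[-2.8,12,-2.6,0,0,0,0],[-1.3,10,-1.3,0,0,0,0],[-0.6,10,-0.6,0,0,0,0],[0.2,10,0,0,0,0,0],[0.9,10,0.7,0,0,0,0],[1.7,9.7,1.3,0,0,0,0],[2.4,9.4,1.9,0,0,0,0]]'
python3 g.py .547 -.179 .055 91.3 40
```

```text
t: 11.8
eef_pos: [0.5505, -0.1859, 0.0577]
ee_rot: [-0.248, 0.656, 0.672, 0.238]
force: [-1.1, 0.1, 2.0]
gripper_width: -0.0002
grip_force: 1.0
shift [ 3.6 -3.3  6.6] rotvec [-0.4 -0.2  0. ] joints [ 0.88  0.96 -0.49  1.49 -0.21  1.15  0.66] pos [ 0.5505 -0.1859  0.0577] F [-1.1  0.1  2. ] t 11.8
```

```bash
python3 -m jog '[[3.5,8,5,0,0,0,0],[4.5,8,4.6,0,0,0,0],[5,7.6,5,0,0,0,0],[5.4,7,5,0,0,0,0],[5.5,6.8,4.7,0,0,0,0],[6,6,5,0,0,0,0],[6.2,5.2,5.2,0,0,0,0]]'
python3 g.py .604 -.114 .055 91.3 40
python3 - <<'E'
from h import *
crop("top",245,130,128,96,6.25,"pics/top5.png")
E
```

```text
t: 12.38
eef_pos: [0.5974, -0.1341, 0.0542]
ee_rot: [-0.248, 0.656, 0.672, 0.238]
force: [0.4, -2.1, 1.0]
gripper_width: -0.0
grip_force: 1.1
shift [15.7  7.1 12.2] rotvec [-0.3 -0.2  0. ] joints [ 0.78  0.98 -0.5   1.45 -0.23  1.11  0.58] pos [ 0.5974 -0.1341  0.0542] F [ 0.4 -2.1  1. ] t 12.3833
```

View pics/top5.png

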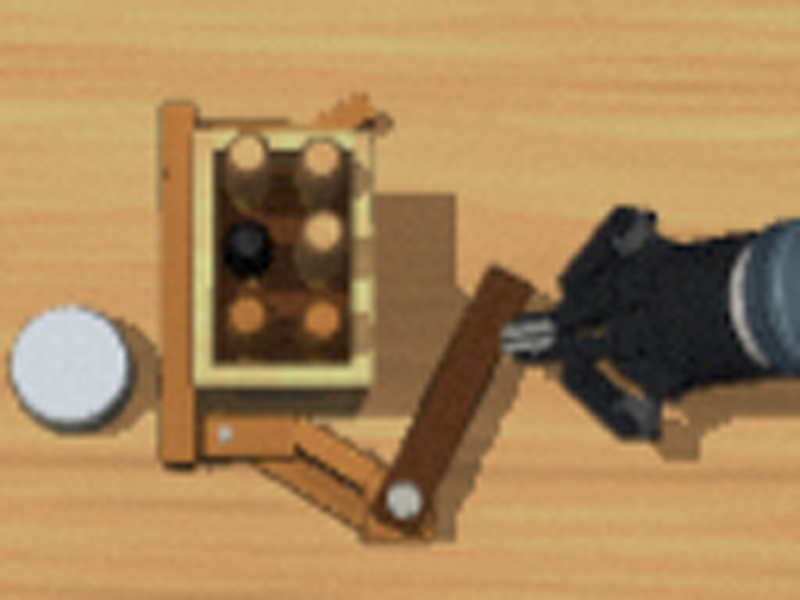

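```bash
python3 -m jog '[[4,1,3.3,0,0,0,0],[4,1,3.3,0,0,0,0],[4,1,3.3,0,0,0,0],[4,1,3.3,0,0,0,0],[4,1,3.3,0,0,0,0],[4,1,3.3,0,0,0,0]]'
python3 g.py .604 -.095 .055 91.3 40
python3 -m jog '[[2,0,1.7,0,0,0,0],[2,0,1.7,0,0,0,0],[2,0,1.7,0,0,0,0]]'|grep -E "pos|^force"
```

```text
t: 12.93
eef_pos: [0.6017, -0.1032, 0.0545]
ee_rot: [-0.248, 0.656, 0.672, 0.238]
force: [1.6, -1.4, 2.5]
gripper_width: 0.0002
grip_force: 1.3
shift [6.6 2.5 4.8] rotvec [-0.4 -0.2 -0. ] joints [ 0.75  0.97 -0.51  1.49 -0.25  1.07  0.56] pos [ 0.6017 -0.1032  0.0545] F [ 1.6 -1.4  2.5] t 12.9333
eef_pos: [0.6016, -0.0956, 0.0545]
force: [1.6, -2.1, 2.3]
```

```bash
for i in 1; do python3 -m jog '[[1.6,0,1.3,0,0,0,0],[1.6,0,1.3,0,0,0,0],[1.6,0,1.3,0,0,0,0]]'|grep -E "pos|^force"; python3 -m jog '[[1.2,0,1,0,0,0,0],[1.2,0,1,0,0,0,0]]'|grep -E "pos|^force"; done
python3 - <<'E'
from h import *
crop("top",245,130,128,96,6.25,"pics/top6.png")
E
```

```text
eef_pos: [0.6013, -0.0896, 0.0545]
force: [1.9, -2.4, 1.9]
eef_pos: [0.6014, -0.0876, 0.0543]
force: [0.1, -7.2, 4.8]
```

View pics/top6.png

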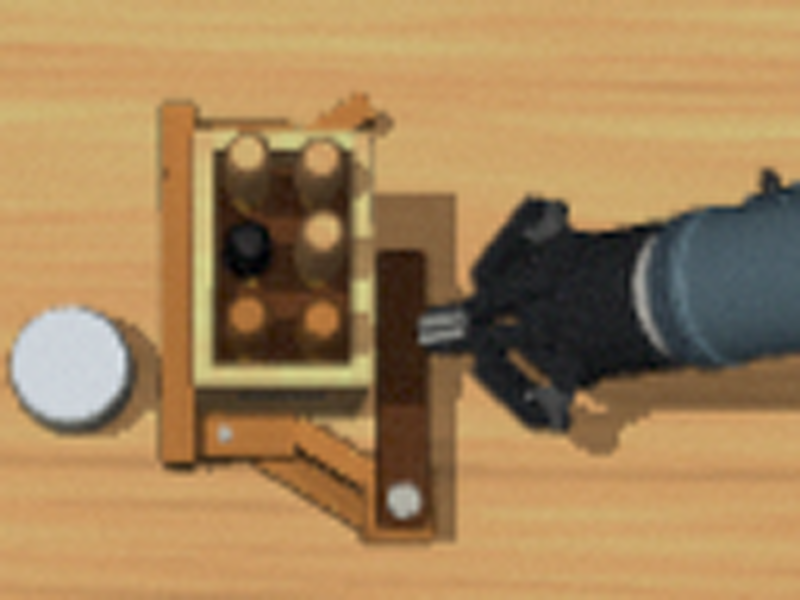

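```bash
python3 -m jog '[[1.2,0,1,0,0,0,0],[0.8,0,0.6,0,0,0,0],[0,0,0,0,0,0,0]]'|grep -E "pos|^force"; python3 -m jog '[[-3,0,-2.5,0,0,0,0],[-8,0,-6.5,0,0,0,0],[-16,0,-13,0,0,0,0],[-16,0,-13,0,0,0,0],[-16,0,-13,0,0,0,0],[-5,0,-20,0,0,0,0],[0,0,-20,0,0,0,0],[0,0,-10,0,0,0,0],[0,0,0,0,0,0,0],[0,0,0,0,0,0,0]]'
python3 - <<'E'
from h import *
c=crop("top",245,130,128,96,6.25,"pics/top7.png")
a=cv2.imread("pics/top0.png")[:,:,::-1].astype(int); b=c["pixels"].astype(int)
m=(abs(a-b).max(2)>40).astype(np.uint8); n,_,st,_=cv2.connectedComponentsWithStats(m)
print(st[1:][st[1:,4]>25])
E
```

```text
eef_pos: [0.6014, -0.0875, 0.0543]
force: [-0.8, -9.1, 5.4]
t: 14.73
eef_pos: [0.604, -0.1954, 0.0879]
ee_rot: [-0.248, 0.655, 0.672, 0.238]
force: [-0.3, 0.7, 0.3]
gripper_width: -0.0003
grip_force: 0.0
[[  265   144   295   276 32469]
 [  247   367    12    19    60]
 [  268   368    15    16    57]
 [  245   387    14    23   154]
 [  272   410    19    10    96]]
```

View pics/top7.png

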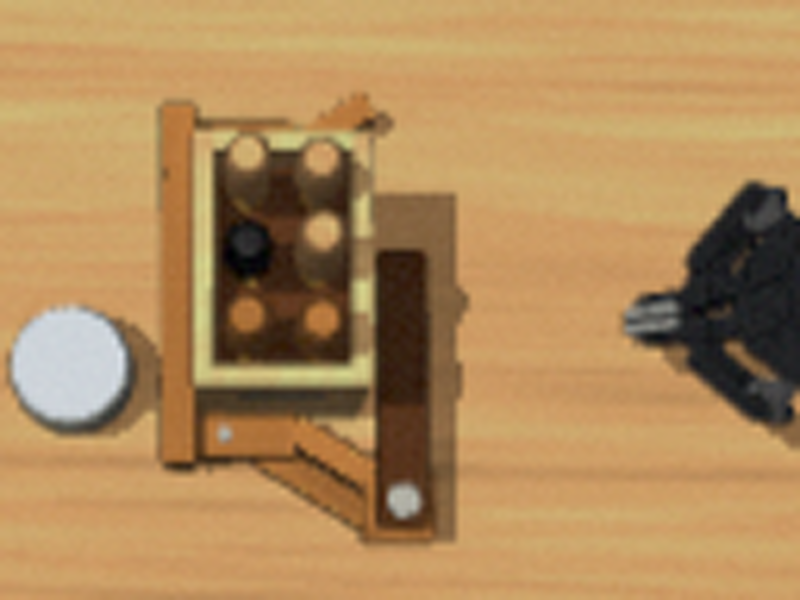

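The crate sits against the stop board (back edge near column 196). The bar stands shut, upright at columns 376–427, and the gripper is clear of everything.

```bash
python3 -c "
from workcell import robot
print(robot.job_done())"
```

```text
the job is handed in; nothing more can be done
None
```

The crate slid upright into its bay until its back met the stop board, the turn-bar is shut across its front at its end stop, and the job was handed in at about 15 s; the arm was kept clear of the other tools and boxes, and no result came back.

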